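# Check and start the tallest battery pack on the hire counter's charging station

### The arm

A 6-joint arm with a two-finger parallel gripper is mounted at the origin on the work surface. World frame = base frame: x ahead of the robot, y to its left, z up, the work surface at z = 0. Lengths are in m, angles in rad, forces in N, time in s.
With the tool pointing down it reaches from about 0.35 to 0.975 m from the base axis. Payload 4.9 kg.
Tool frame: the origin (TCP) lies midway between the tips of the shut fingers; the grasp point (between the pads) lies 19 mm behind it (manip.pinch_z is the x of the grasp point in the tool frame, in m); x points along the fingers, y is the direction in which the jaws open and shut, and the axes are right-handed (so a half turn about x gives the same grasp; the last joint's range is limited). The gripper opens to 85 mm and grips with 20 to 120 N. Pads are 22 mm wide; open, the fingers measure 114 mm over their backs; the gripper's body (76 mm by 85 mm) begins 54 mm behind the grasp point. The pads swing forward as they close: fully open they stand 13 mm farther back than shut.
Start: joints at [-1.457, 0.053, 1.613, -0, 1.476, -0.119], TCP at [0.144, -0.608, 0.231] pointing down, gripper open.
Joint ranges: [-3.01, 3.01], [-1.01, 2.22], [0.06, 2.58], [-1.02, 4.17], [0.09, 2.62], [-3.14, 3.14]. Speed limits (rad/s): [2.57, 2.57, 3.14, 3.14, 3.14, 3.14].

### API

Orientations are given as a unit quaternion [w, x, y, z].
In Python, from plant import sensors, cams, workorder, manip gives the robot as it stands.
- The arm moves only by the tool drive_tool, never from a script. Its argument "series" is a list of rows, each an object of numbers: "x", "y", "z": the shift along the tool's x, y, z in units of 25 mm (1.0 is 25 mm); "ax", "ay", "az": the turn, a rotation vector about the tool's x, y, z in units of 5 degrees (1.0 is 5 degrees). A call has 1 to 5 rows; each row is the pose to reach, as a shift and turn from the pose commanded when the call began, along the tool's axes at that moment; what a row does not reach only later rows make up. A row lasts 1/12 s, in which the tool goes at most 41.7 mm and 7.16 degrees, less where a joint would pass 70% of its speed; a pose out of reach is approached as far as the arm can. A call with a gripper value outside its range is refused whole. "hand" is the opening, from 0 (shut) to 1 (fully open), set as the call begins (left out, the last holds). The fingers move at their own pace and stop on an object; the grip force is fixed at half the most. Time passes only in rows, so rows that repeat a pose let the fingers close. It gives the time, the measured TCP pose, the force and the opening at its end, in the units of the state.
- sensors.state(): the state, without advancing time (a new reading comes with each control period).
- cams.grab_frame(name): name is "side" or "top" or "wrist"; returns a dict with "img" (480x640x3 uint8, blue, green, red), "camera_matrix" (3x3 intrinsics, pixels), "cam_to_world" (4x4, takes a point from camera to world coordinates). Camera axes: x right, y down, z forward; pixel columns grow to the right and rows downward; lengths in m; the calibration is good to about 2 mm. The wrist camera is an equidistant fisheye: a pixel r from the principal point sees the ray r / f radians off the axis. A picture is of the moment at which its call begins. There is no depth.
- workorder.job_done(): hands the job in, once; it reports no verdict.
The state is a dict: "time": time; "joint_pos": joint angles; "joint_vel": joint speeds; "joint_efforts": joint torques, N m; "tool_pos": TCP position; "tool_rot": TCP orientation; "contact_force": force on the tool from outside, world axes, zero at the start; "ft_torque": the same for the moment, N m; "gripper_width": opening from 0.0 (shut) to 1.0 (fully open).
Only numpy, scipy, OpenCV 4.12 (cv2) and the standard library are available. Lean on these libraries where they do the work, as an engineer would, in place of code of your own. Each camera call takes 0.05 s, during which the arm holds its last target.

### The job

On the charging station, press the round check button on top of the tallest battery pack fully down with a fingertip and let it come up again, then press the key in front of the bay that this pack stands in, also fully down, and let it come up, so that its charge starts. Press gently, and leave the other buttons and keys unpressed. Only touch, never lift or shift a pack, and leave everything else on the counter where it is; finish with the hand withdrawn clear of the station.

Things in the scene. Friction and masses are not known exactly. Their poses are not given: they have to be found in the camera images.
- charger: Grey fixed charging station, 235 (x) by 390 mm (y). Origin: centre of its underside, on the counter; x points away from the robot, z up. Console along its robot-side edge, 34 mm high, with four white keys at x = -75 mm; behind, four bays (floor 20, rim 30 mm high) at x = +35 mm; bays and keys first to fourth at y = +138, +46, -46, -138 mm. Rear strip 48 mm high.
- pack_tall: The tallest black battery pack, 84 mm (x) by 62 mm (y), 86 mm high, standing loose (2 mm play) in one of the bays (which one varies). Origin: centre of its underside, 20 mm above the counter; its top is 106 mm above the counter. A white round check button, 22 mm across, stands 7 mm proud of the top, 14 mm towards -x from the top's centre.
- tall_check_top (a point): Centre of the top face of the tall pack's check button (22 mm across, pressed straight down; 113 mm above the counter when up).
- tall_check (a joint): Press of the check button on pack_tall. Spring-loaded: reads 0 m when up, 0.005 m when fully down; starts to move at about 1.5 N and is fully down at about 5 N; comes up by itself.
- pack_mid: The middle-sized black battery pack, 84 mm (x) by 62 mm (y), 62 mm high, standing loose (2 mm play) in one of the bays (which one varies). Origin: centre of its underside, 20 mm above the counter; its top is 82 mm above the counter. A white round check button, 22 mm across, stands 7 mm proud of the top, 14 mm towards -x from the top's centre.
- mid_check (a joint): Press of the check button on pack_mid. Spring-loaded: reads 0 m when up, 0.005 m when fully down; starts to move at about 1.5 N and is fully down at about 5 N; comes up by itself.
- pack_slim: The lowest black battery pack, 84 mm (x) by 62 mm (y), 40 mm high, standing loose (2 mm play) in one of the bays (which one varies). Origin: centre of its underside, 20 mm above the counter; its top is 60 mm above the counter. A white round check button, 22 mm across, stands 7 mm proud of the top, 14 mm towards -x from the top's centre.
- slim_check (a joint): Press of the check button on pack_slim. Spring-loaded: reads 0 m when up, 0.005 m when fully down; starts to move at about 1.5 N and is fully down at about 5 N; comes up by itself.
- bay_cover: Loose black dust cover in the remaining bay, 84 by 62 mm and 14 mm thick with a 12 mm ridge on top. Origin: centre of its underside. It has no button; its bay has a key all the same.
- key_1_top (a point): Centre of the top face of the key of the first (leftmost seen from the robot, largest y of the station) bay: 22 mm (x) by 28 mm (y), pressed straight down, 7 mm proud of the console, 41 mm above the counter when up, 110 mm towards the station's -x from the bay's centre.
- key_1 (a joint): Press of the key of bay 1. Spring-loaded: reads 0 m when up, 0.005 m when fully down; starts to move at about 1.5 N and is fully down at about 5 N; comes up by itself.
- key_2_top (a point): Centre of the top face of the key of the second bay: 22 mm (x) by 28 mm (y), pressed straight down, 7 mm proud of the console, 41 mm above the counter when up, 110 mm towards the station's -x from the bay's centre.
- key_2 (a joint): Press of the key of bay 2. Spring-loaded: reads 0 m when up, 0.005 m when fully down; starts to move at about 1.5 N and is fully down at about 5 N; comes up by itself.
- key_3_top (a point): Centre of the top face of the key of the third bay: 22 mm (x) by 28 mm (y), pressed straight down, 7 mm proud of the console, 41 mm above the counter when up, 110 mm towards the station's -x from the bay's centre.
- key_3 (a joint): Press of the key of bay 3. Spring-loaded: reads 0 m when up, 0.005 m when fully down; starts to move at about 1.5 N and is fully down at about 5 N; comes up by itself.
- key_4_top (a point): Centre of the top face of the key of the fourth (rightmost) bay: 22 mm (x) by 28 mm (y), pressed straight down, 7 mm proud of the console, 41 mm above the counter when up, 110 mm towards the station's -x from the bay's centre.
- key_4 (a joint): Press of the key of bay 4. Spring-loaded: reads 0 m when up, 0.005 m when fully down; starts to move at about 1.5 N and is fully down at about 5 N; comes up by itself.
- tape_roll: Cardboard-coloured roll of tape lying flat, 80 mm across, 24 mm high. Origin: centre of its underside. To be left alone.
- padlock: Brass padlock lying flat, body 26 by 48 mm, 24 mm high, steel shackle towards its +x. Origin: centre of its underside. To be left alone.
- tape_measure: Grey tape measure standing upright, 70 by 38 mm, 66 mm high. Origin: centre of its underside. To be left alone.
- chisel: Dark steel breaker chisel lying along its x, 260 mm long, 27 mm high. Origin: centre of its underside. To be left alone.
- calculator: Black calculator lying flat, 135 by 100 mm, 20 mm high. Origin: centre of its underside. To be left alone.
- pen_pot: Dark steel empty pot, 72 mm across, 95 mm high. Origin: centre of its underside. To be left alone.
- ledger: Blue closed ledger book, 210 by 150 mm, 20 mm thick. Origin: centre of its underside. To be left alone.
There are look-alikes about, which are no part of the job. Leave any red look-alike of the pack_tall alone.

How it is judged:
By the outcome, as a careful person would: the job done as asked, in the order asked, and still so for the second after the job is handed in, with the robot touching nothing.
It also fails if it takes over 48 s, if anything falls off the work surface, if the arm or the gripper's body presses on something with over 40 N, if the wrist force passes 120 N, or if a joint passes its speed limit or range.

## Working session

There is one attempt and no reset: what is moved stays moved. The work goes in short steps, Python scripts to look and compute and a tool call to move; the robot and the scene stay as the last step left them, time stands still between calls to the robot, and variables do not carry over. Pictures are saved under pics/ and viewed, and the job is handed in when it is done.

Besides the shell and the picture viewer there is one more tool, called after "Emit:" by a JSON object that holds its "api" and its "payload". drive_tool: Moves the arm, as the interface text tells. Its arguments: {"type":"object","properties":{"series":{"type":"array","items":{"type":"object","properties":{"x":{"type":"number"},"y":{"type":"number"},"z":{"type":"number"},"ax":{"type":"number"},"ay":{"type":"number"},"az":{"type":"number"}}}},"hand":{"type":"number"}},"required":["series"]}

```bash
ls; mkdir -p pics; python3 - <<'E'
from plant import sensors, cams, workorder, manip
import cv2,numpy as np
for n in ("side","top"):
    f=cams.grab_frame(n); cv2.imwrite(f"pics/{n}0.png",f["img"]); print(n,f["camera_matrix"].tolist(),np.round(f["cam_to_world"],4).tolist())
print(sensors.state())
E
```

```text
pics
side [[466.83403588818265, 0.0, 319.13296074690544], [0.0, 466.83403588818265, 235.08870699959772], [0.0, 0.0, 1.0]] [[-0.9843, -0.116, 0.1329, 0.3715], [-0.1763, 0.628, -0.758, 0.7903], [0.0045, -0.7695, -0.6386, 0.7603], [0.0, 0.0, 0.0, 1.0]]
top [[512.0040761884319, 0.0, 322.0558673884909], [0.0, 512.0040761884319, 235.77763634122823], [0.0, 0.0, 1.0]] [[-0.0057, -0.9962, 0.0868, 0.3929], [-1.0, 0.0061, 0.0046, -0.029], [-0.0051, -0.0868, -0.9962, 1.2624], [0.0, 0.0, 0.0, 1.0]]
{'time': 0.1, 'joint_pos': array([-1.45700913e+00,  5.33098317e-02,  1.61414525e+00,  1.67590798e-06,
        1.47601698e+00, -1.18983204e-01]), 'joint_vel': array([ 0.0006362 , -0.00139392, -0.00124536,  0.00057387, -0.00051004,
       -0.00061906]), 'joint_efforts': array([ 1.20213004e-03, -3.94906783e+01, -3.71360421e+01, -8.82048653e-05,
        3.94303279e-03,  3.35030297e-07]), 'tool_pos': array([ 0.14411797, -0.60757816,  0.23018103]), 'tool_rot': array([ 0.08144654,  0.70232513,  0.08277547, -0.7023205 ]), 'contact_force': array([-0.24055188, -0.85063499,  0.4000484 ]), 'ft_torque': array([-0.04044556,  0.000379  ,  0.01293486]), 'gripper_width': 1.0000310215938615}
```

View pics/side0.png

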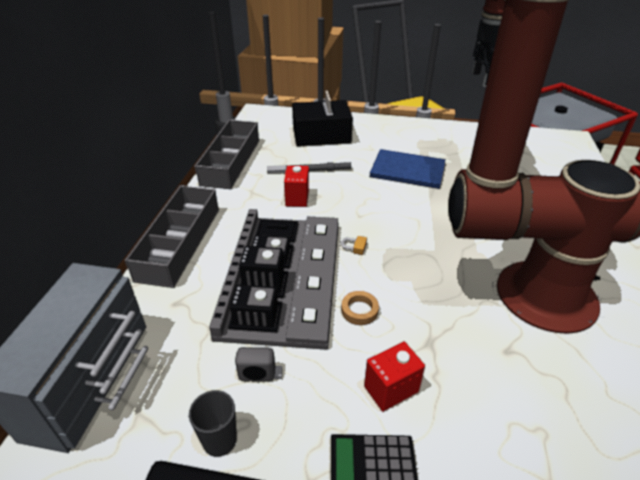

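View pics/top0.png

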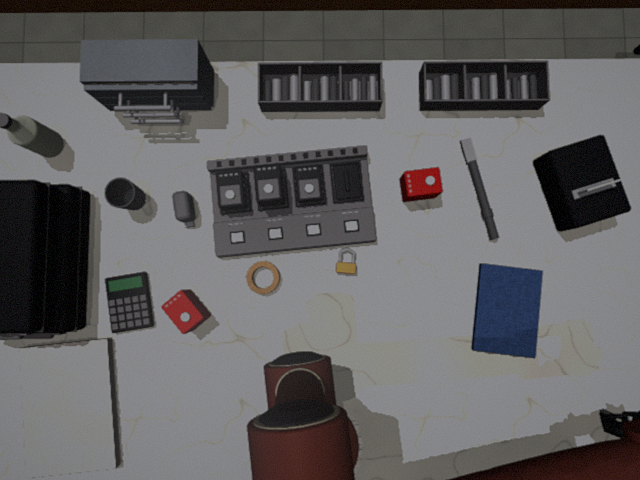

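Top view: the station spans about (208–376, 147–257). There are packs in bays 1 to 3, with buttons near (230,195), (268,188) and (309,188). The cover is in bay 4, and the keys run from (237,238) to (352,226). Next I measure the white blobs in both views and triangulate them.

```bash
cat > h.py <<'E'
import cv2,numpy as np
def ray(f,u,v):
    K=f["camera_matrix"];T=f["cam_to_world"]
    d=T[:3,:3]@np.linalg.inv(K)@np.array([u,v,1.]);return T[:3,3],d/np.linalg.norm(d)
def plane(f,u,v,z):
    o,d=ray(f,u,v);return o+d*(z-o[2])/d[2]
def tri(f,a,g,b):
    o1,d1=ray(f,*a);o2,d2=ray(g,*b)
    s=np.linalg.lstsq(np.c_[d1,-d2],o2-o1,rcond=None)[0]
    p,q=o1+s[0]*d1,o2+s[1]*d2
    return (p+q)/2,np.linalg.norm(p-q)
def blobs(img,box,th=120,amin=25,amax=400):
    x0,y0,x1,y1=box
    g=img[y0:y1,x0:x1].min(2)
    n,l,s,c=cv2.connectedComponentsWithStats((g>th).astype(np.uint8))
    return [(np.round(c[i]+[x0,y0],2).tolist(),s[i].tolist()) for i in range(1,n) if amin<s[i][4]<amax]
E
python3 - <<'E'
from h import *
a=cv2.imread("pics/top0.png");b=cv2.imread("pics/side0.png")
for r in blobs(a,(205,145,380,255)):print("top",r)
for r in blobs(b,(212,205,340,345)):print("side",r)
cv2.imwrite("pics/z1.png",cv2.resize(a[140:265,200:385],None,fx=4,fy=4,interpolation=2))
cv2.imwrite("pics/z2.png",cv2.resize(b[200:350,205:345],None,fx=4,fy=4,interpolation=2))
E
```

```text
top ([267.65, 187.93], [59, 39, 8, 9, 55])
top ([308.5, 187.5], [100, 39, 8, 8, 52])
top ([229.35, 193.71], [21, 45, 8, 8, 52])
top ([351.19, 225.1], [141, 76, 11, 9, 86])
top ([312.94, 229.05], [103, 80, 11, 9, 84])
top ([274.71, 232.84], [65, 84, 11, 9, 87])
top ([236.64, 236.79], [27, 88, 11, 9, 85])
top ([317.82, 252.31], [75, 103, 61, 7, 204])
side ([307.18, 228.82], [94, 19, 4, 11, 28])
side ([320.39, 227.8], [104, 18, 10, 11, 89])
side ([275.07, 241.97], [58, 33, 11, 9, 76])
side ([302.88, 253.52], [89, 43, 5, 12, 33])
side ([317.09, 252.88], [100, 43, 11, 11, 107])
side ([266.92, 253.79], [49, 45, 13, 10, 92])
side ([298.19, 282.09], [84, 70, 5, 14, 43])
side ([313.17, 281.13], [96, 70, 11, 13, 121])
side ([259.77, 294.34], [42, 84, 13, 12, 113])
side ([292.72, 314.2], [78, 102, 6, 15, 46])
side ([308.96, 313.72], [91, 102, 13, 14, 151])
side ([228.07, 343.3], [0, 136, 43, 4, 88])
```

View pics/z1.png

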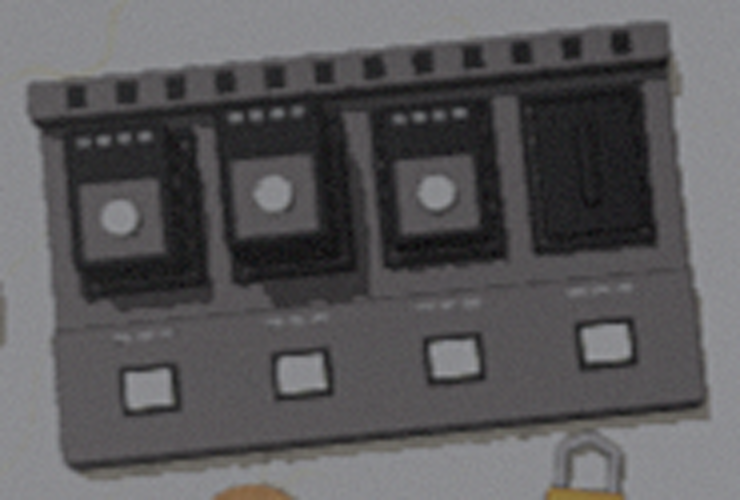

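View pics/z2.png

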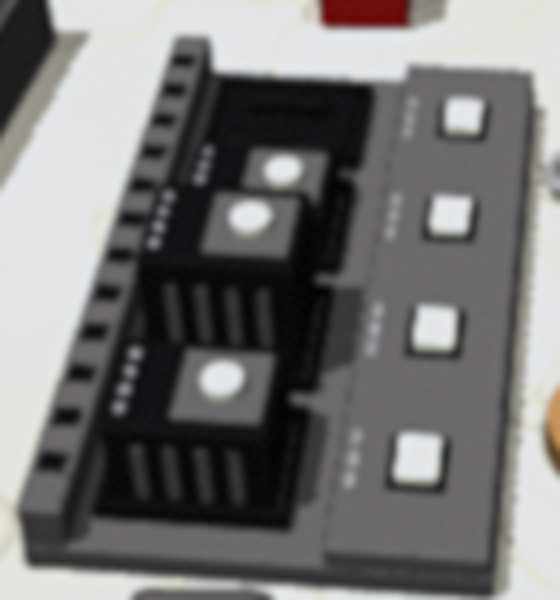

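Bay 2's pack looks tallest in both views. I check this by triangulation and work out the joint positions.

```bash
python3 - <<'E'
from h import *
from plant import cams,sensors
from scipy.spatial.transform import Rotation as R
t=cams.grab_frame("top");s=cams.grab_frame("side")
B=[((229.35,193.71),(259.77,294.34)),((267.65,187.93),(266.92,253.79)),((308.5,187.5),(275.07,241.97))]
Kk=[((236.64,236.79),(308.96,313.72)),((274.71,232.84),(313.17,281.13)),((312.94,229.05),(317.09,252.88)),((351.19,225.1),(320.39,227.8))]
for a,b in B: print("btn",tri(t,a,s,b))
P=[]
for a,b in Kk: print("key",tri(t,a,s,b),plane(t,*a,.041)[:2],plane(s,*b,.041)[:2]);P.append(plane(t,*a,.041)[:2])
for z in(.113,):print(plane(t,*B[1][0],z),plane(s,*B[1][1],z))
P=np.array(P);d=P[0]-P[3];yaw=np.arctan2(-d[0],d[1]);print("len",np.linalg.norm(d),"yaw",np.degrees(yaw))
c=P.mean(0);Rz=np.array([[np.cos(yaw),-np.sin(yaw)],[np.sin(yaw),np.cos(yaw)]])
print("pred btn2",c+Rz@[75+35-14,46],"key2",c+Rz@[0,.046], "pred btn2",c+Rz@[.096,.046],"org",c+Rz@[.075,0])
st=sensors.state();q=st["tool_rot"];M=R.from_quat([q[1],q[2],q[3],q[0]]).as_matrix();print(M.round(3));print(st["time"])
E
```

```text
btn (array([0.59422826, 0.19118253, 0.08714574]), np.float64(0.0009061423780951484))
btn (array([0.60281125, 0.09952322, 0.11130454]), np.float64(0.0009051532407484019))
btn (array([0.61151896, 0.00793134, 0.0652253 ]), np.float64(0.0011084974147827496))
key (array([0.49814824, 0.18170368, 0.03903357]), np.float64(0.0002729066367624806)) [0.49811525 0.18137926] [0.49766559 0.18336274]
key (array([0.50696187, 0.09027815, 0.0392631 ]), np.float64(0.0005176411671006716)) [0.50705847 0.0901339 ] [0.50637469 0.09196738]
key (array([ 0.5153418 , -0.00154317,  0.03894344]), np.float64(0.000966417093797792)) [ 0.51561896 -0.00154623] [0.51444438 0.00072632]
key (array([ 0.52405569, -0.09346146,  0.03947813]), np.float64(0.0013529597190955333)) [ 0.52456944 -0.09332612] [ 0.52305004 -0.09156949]
[0.60295669 0.09940823 0.113     ] [0.60173765 0.10135643 0.113     ]
len 0.2759762076568929 yaw 5.5006343132056
pred btn2 [91.65986217 55.03458666] key2 [0.50693112 0.08994838] pred btn2 [0.60248905 0.09915063] org [0.58599516 0.05134946]
[[-0.     0.231 -0.973]
 [ 0.001 -0.973 -0.231]
 [-1.    -0.001 -0.   ]]
0.2
```

Tallest pack is in bay 2: the triangulated button heights are 87, 111 and 65 mm for bays 1 to 3. The button is at about (0.6025, 0.0995, 0.113) and key 2 at about (0.507, 0.0902, 0.041). I shut the hand, turn about 7.9° to line up with the station, and travel high.

Emit:
{"api": "drive_tool", "payload": {"hand": 0, "series": [{"y": -1.5, "z": -1.5, "ax": 1}, {"y": -3, "z": -3, "ax": 1.58}, {"y": -4.2, "z": -4.4, "ax": 1.58}, {"y": -5.3, "z": -5.6, "ax": 1.58}, {"y": -6.5, "z": -6.8, "ax": 1.58}]}}

```text
schema error: expected keys x, y, z, ax, ay, az
```

```bash
cat > rel.py <<'E'
import sys,numpy as np
from plant import sensors
from scipy.spatial.transform import Rotation as R
st=sensors.state();q=st["tool_rot"];M=R.from_quat([q[1],q[2],q[3],q[0]]).as_matrix()
t=np.array(list(map(float,sys.argv[1:4])))
a=np.radians(5.5-90);Y=np.array([np.cos(a),np.sin(a),0]);X=np.array([0,0,-1.]);D=np.c_[X,Y,np.cross(X,Y)]
print(st["time"],st["tool_pos"].round(4),"units",(M.T@(t-st["tool_pos"])/.025).round(2),"rot",(R.from_matrix(M.T@D).as_rotvec(degrees=True)/5).round(2),"F",st["contact_force"].round(2),"w",round(st["gripper_width"],3),"j",st["joint_pos"].round(2))
E
python3 rel.py .6025 .0995 .2
```

```text
0.2 [ 0.1442 -0.6077  0.2305] units [  1.25 -23.29 -24.37] rot [ 1.57 -0.    0.02] F [ 0.39  0.43 -0.55] w 0.998 j [-1.46  0.05  1.61  0.    1.48 -0.12]
```

Emit:
{"api": "drive_tool", "payload": {"hand": 0, "series": [{"x": 0, "y": -1.1, "z": -1.2, "ax": 1, "ay": 0, "az": 0}, {"x": 0, "y": -2.2, "z": -2.4, "ax": 1.57, "ay": 0, "az": 0}, {"x": 0, "y": -3.3, "z": -3.5, "ax": 1.57, "ay": 0, "az": 0}, {"x": 0, "y": -4.4, "z": -4.6, "ax": 1.57, "ay": 0, "az": 0}, {"x": 0, "y": -5.5, "z": -5.8, "ax": 1.57, "ay": 0, "az": 0}]}}

```text
time: 0.62
tool_pos: [0.2539, -0.4392, 0.2309]
tool_rot: [-0.033, -0.706, -0.034, 0.706]
contact_force: [0.5, -0.9, 0.6]
gripper_width: 0.298
```

```bash
python3 rel.py .6025 .0995 .2
```

```text
0.6167 [ 0.2539 -0.4392  0.2309] units [  1.24 -20.13 -15.92] rot [-0.01  0.    0.  ] F [ 0.53 -0.94  0.62] w 0.298 j [-1.19 -0.23  1.88  0.    1.49  0.28]
```

Emit:
{"api": "drive_tool", "payload": {"hand": 0, "series": [{"x": 0, "y": -1.3, "z": -1, "ax": 0, "ay": 0, "az": 0}, {"x": 0, "y": -2.6, "z": -2, "ax": 0, "ay": 0, "az": 0}, {"x": 0, "y": -3.9, "z": -3, "ax": 0, "ay": 0, "az": 0}, {"x": 0, "y": -5.2, "z": -4, "ax": 0, "ay": 0, "az": 0}, {"x": 0, "y": -6.5, "z": -5, "ax": 0, "ay": 0, "az": 0}]}}

```text
time: 1.03
tool_pos: [0.363, -0.2653, 0.2313]
tool_rot: [0.034, 0.706, 0.034, -0.706]
contact_force: [0.6, 0.3, 0.1]
gripper_width: -0.003
```

Emit:
{"api": "drive_tool", "payload": {"hand": 0, "series": [{"x": 0, "y": -1.3, "z": -1, "ax": 0, "ay": 0, "az": 0}, {"x": 0, "y": -2.6, "z": -2, "ax": 0, "ay": 0, "az": 0}, {"x": 0, "y": -3.9, "z": -3, "ax": 0, "ay": 0, "az": 0}, {"x": 0, "y": -5.2, "z": -4, "ax": 0, "ay": 0, "az": 0}, {"x": 0, "y": -6.5, "z": -5, "ax": 0, "ay": 0, "az": 0}]}}

```text
time: 1.45
tool_pos: [0.4719, -0.0914, 0.2314]
tool_rot: [0.034, 0.707, 0.034, -0.706]
contact_force: [1.3, -1.2, -0.3]
gripper_width: -0.002
```

```bash
python3 rel.py .6025 .0995 .2
```

```text
1.45 [ 0.4719 -0.0914  0.2314] units [ 1.26 -7.1  -5.93] rot [-0.   -0.01 -0.  ] F [ 1.27 -1.16 -0.31] w -0.002 j [-0.35 -0.3   1.94 -0.    1.51  1.13]
```

Emit:
{"api": "drive_tool", "payload": {"hand": 0, "series": [{"x": 0, "y": -1.2, "z": -1, "ax": 0, "ay": 0, "az": 0}, {"x": 0, "y": -2.4, "z": -2, "ax": 0, "ay": 0, "az": 0}, {"x": 0, "y": -3.6, "z": -3, "ax": 0, "ay": 0, "az": 0}, {"x": 0, "y": -4.8, "z": -4, "ax": 0, "ay": 0, "az": 0}, {"x": 0, "y": -5.6, "z": -4.7, "ax": 0, "ay": 0, "az": 0}]}}

```text
time: 1.87
tool_pos: [0.5759, 0.0602, 0.231]
tool_rot: [0.034, 0.706, 0.035, -0.706]
contact_force: [0.5, -1.0, 0.1]
gripper_width: -0.0
```

Emit:
{"api": "drive_tool", "payload": {"hand": 0, "series": [{"x": 0, "y": 0, "z": 0, "ax": 0, "ay": 0, "az": 0}, {"x": 0, "y": 0, "z": 0, "ax": 0, "ay": 0, "az": 0}, {"x": 0, "y": 0, "z": 0, "ax": 0, "ay": 0, "az": 0}]}}

```text
time: 2.12
tool_pos: [0.5745, 0.0569, 0.2309]
tool_rot: [-0.034, -0.706, -0.034, 0.707]
contact_force: [-0.4, -0.0, 0.2]
gripper_width: 0.0
```

```bash
python3 rel.py .6025 .0995 .16
```

```text
2.1167 [0.5745 0.0569 0.2309] units [ 2.84 -1.59 -1.28] rot [-0.    0.01 -0.  ] F [-0.36 -0.04  0.18] w 0.0 j [-0.03 -0.06  1.73 -0.    1.48  1.44]
```

Emit:
{"api": "drive_tool", "payload": {"hand": 0, "series": [{"x": 0, "y": -0.8, "z": -0.6, "ax": 0, "ay": 0, "az": 0}, {"x": 0.8, "y": -1.59, "z": -1.28, "ax": 0, "ay": 0, "az": 0}, {"x": 1.8, "y": -1.59, "z": -1.28, "ax": 0, "ay": 0, "az": 0}, {"x": 2.6, "y": -1.59, "z": -1.28, "ax": 0, "ay": 0, "az": 0}, {"x": 2.8, "y": -1.59, "z": -1.28, "ax": 0, "ay": 0, "az": 0}]}}

```text
time: 2.53
tool_pos: [0.6002, 0.0986, 0.1569]
tool_rot: [-0.033, -0.704, -0.033, 0.709]
contact_force: [-0.1, 0.4, -0.9]
gripper_width: 0.0
```

Emit:
{"api": "drive_tool", "payload": {"hand": 0, "series": [{"x": 0, "y": 0, "z": 0, "ax": 0, "ay": 0, "az": 0}, {"x": 0, "y": 0, "z": 0, "ax": 0, "ay": 0, "az": 0}, {"x": 0, "y": 0, "z": 0, "ax": 0, "ay": 0, "az": 0}]}}

```text
time: 2.78
tool_pos: [0.6039, 0.0991, 0.1635]
tool_rot: [0.033, 0.707, 0.033, -0.705]
contact_force: [-0.3, -0.3, -0.2]
gripper_width: -0.003
```

```bash
python3 rel.py .6025 .0995 .125; python3 - <<'E'
from plant import cams
import cv2,numpy as np
for n in("side","top","wrist"):
    f=cams.grab_frame(n);cv2.imwrite(f"pics/{n}1.png",f["img"])
i=[cv2.imread(f"pics/{n}1.png") for n in("side","top")]
cv2.imwrite("pics/m1.png",np.hstack([cv2.resize(i[0][180:340,205:345],(400,457),interpolation=2),cv2.resize(i[1][130:270,200:340],(400,457),interpolation=2)]))
E
```

```text
2.7833 [0.6039 0.0991 0.1635] units [ 1.54 -0.02  0.06] rot [-0.01 -0.04 -0.  ] F [-0.34 -0.34 -0.17] w -0.003 j [0.04 0.07 1.71 0.   1.36 1.52]
```

View pics/m1.png

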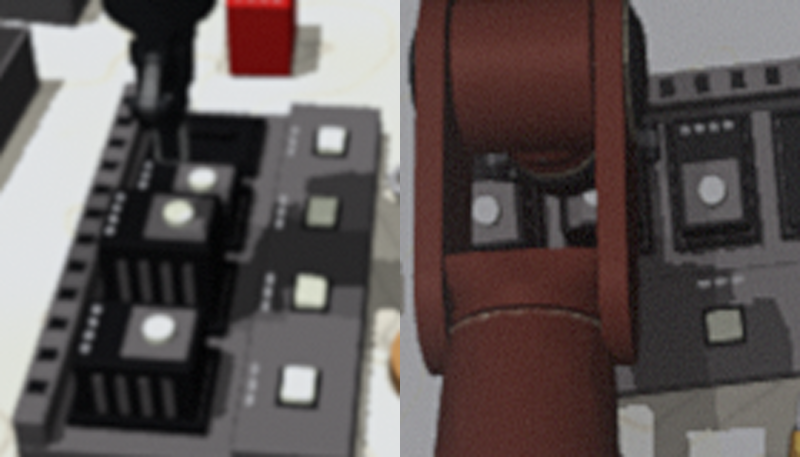

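View pics/wrist1.png

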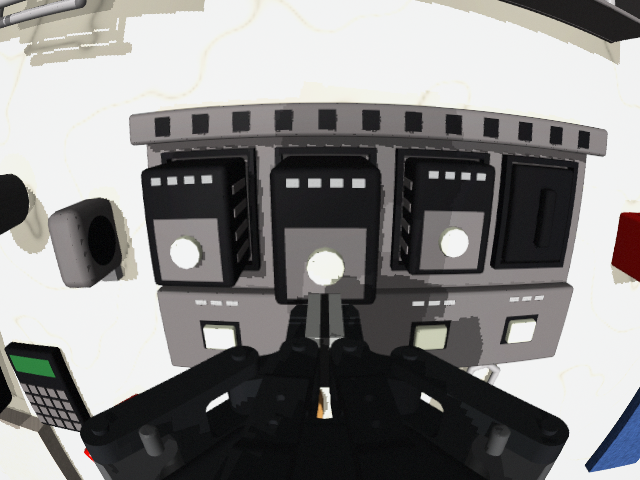

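The wrist picture shows the bay-2 button at (325,267), with the shut fingertips at (325,295) in line with it laterally. I cast the wrist fisheye ray onto z=0.113 as a third check.

```bash
python3 - <<'E'
from h import *
from plant import cams
f=cams.grab_frame("wrist");K=f["camera_matrix"];T=f["cam_to_world"]
for r in blobs(f["img"],(300,245,350,292),180,200,3000):print(r)
def w(u,v,z):
    p=np.array([(u-K[0,2])/K[0,0],(v-K[1,2])/K[1,1]]);r=np.hypot(*p)
    d=T[:3,:3]@np.array([*(p/r*np.sin(r)),np.cos(r)]);o=T[:3,3];return o+d*(z-o[2])/d[2]
c=blobs(f["img"],(300,245,350,292),180,200,3000)
for b in c: print(w(*b[0],.113))
for k in((431,336),(520,330),(219,335)):print(w(*k,.041))
E
python3 rel.py .6025 .0995 .125
```

```text
([324.89, 267.48], [7, 6, 37, 35, 959])
[0.60425508 0.09950595 0.113     ]
[ 0.51994952 -0.0008136   0.041     ]
[ 0.52803894 -0.08960202  0.041     ]
[0.50345047 0.18116797 0.041     ]
2.9833 [0.6037 0.0996 0.1629] units [1.51 0.   0.05] rot [-0.01 -0.03 -0.  ] F [-0.57 -0.41  0.19] w 0.002 j [ 0.04  0.07  1.71 -0.    1.36  1.52]
```

Emit:
{"api": "drive_tool", "payload": {"hand": 0, "series": [{"x": 0.5, "y": 0, "z": 0.02, "ax": 0, "ay": 0, "az": 0}, {"x": 0.9, "y": 0, "z": 0.02, "ax": 0, "ay": 0, "az": 0}, {"x": 1.2, "y": 0, "z": 0.02, "ax": 0, "ay": 0, "az": 0}, {"x": 1.4, "y": 0, "z": 0.02, "ax": 0, "ay": 0, "az": 0}, {"x": 1.5, "y": 0, "z": 0.02, "ax": 0, "ay": 0, "az": 0}]}}

```text
time: 3.4
tool_pos: [0.6013, 0.0997, 0.1216]
tool_rot: [-0.034, -0.705, -0.034, 0.707]
contact_force: [-0.2, -0.4, 0.7]
gripper_width: -0.001
```

Emit:
{"api": "drive_tool", "payload": {"hand": 0, "series": [{"x": 0, "y": 0, "z": 0, "ax": 0, "ay": 0, "az": 0}, {"x": 0, "y": 0, "z": 0, "ax": 0, "ay": 0, "az": 0}, {"x": 0, "y": 0, "z": 0, "ax": 0, "ay": 0, "az": 0}]}}

```text
time: 3.65
tool_pos: [0.6028, 0.0998, 0.1243]
tool_rot: [0.034, 0.707, 0.034, -0.706]
contact_force: [0.2, -0.6, -0.6]
gripper_width: 0.001
```

```bash
python3 rel.py .603 .0995 .113
```

```text
3.65 [0.6028 0.0998 0.1243] units [ 0.45  0.01 -0.01] rot [-0.   -0.01 -0.  ] F [ 0.18 -0.65 -0.63] w 0.001 j [ 0.04  0.11  1.74 -0.    1.29  1.52]
```

Now down slowly, 2 mm per row, watching the force.

Emit:
{"api": "drive_tool", "payload": {"hand": 0, "series": [{"x": 0.1, "y": 0, "z": 0, "ax": 0, "ay": 0, "az": 0}, {"x": 0.2, "y": 0, "z": 0, "ax": 0, "ay": 0, "az": 0}, {"x": 0.3, "y": 0, "z": 0, "ax": 0, "ay": 0, "az": 0}, {"x": 0.4, "y": 0, "z": 0, "ax": 0, "ay": 0, "az": 0}, {"x": 0.45, "y": 0, "z": 0, "ax": 0, "ay": 0, "az": 0}]}}

```text
time: 4.07
tool_pos: [0.6024, 0.0997, 0.1122]
tool_rot: [-0.034, -0.706, -0.034, 0.706]
contact_force: [-0.7, 0.1, 1.5]
gripper_width: 0.002
```

Emit:
{"api": "drive_tool", "payload": {"hand": 0, "series": [{"x": 0.04, "y": 0, "z": 0, "ax": 0, "ay": 0, "az": 0}, {"x": 0.08, "y": 0, "z": 0, "ax": 0, "ay": 0, "az": 0}, {"x": 0.08, "y": 0, "z": 0, "ax": 0, "ay": 0, "az": 0}]}}

```text
time: 4.32
tool_pos: [0.6024, 0.0997, 0.1107]
tool_rot: [-0.034, -0.706, -0.034, 0.706]
contact_force: [-1.5, -0.8, 3.0]
gripper_width: -0.001
```

Emit:
{"api": "drive_tool", "payload": {"hand": 0, "series": [{"x": 0.04, "y": 0, "z": 0, "ax": 0, "ay": 0, "az": 0}, {"x": 0.08, "y": 0, "z": 0, "ax": 0, "ay": 0, "az": 0}, {"x": 0.08, "y": 0, "z": 0, "ax": 0, "ay": 0, "az": 0}]}}

```text
time: 4.57
tool_pos: [0.6024, 0.0997, 0.1087]
tool_rot: [-0.034, -0.706, -0.034, 0.706]
contact_force: [-2.3, 0.1, 4.1]
gripper_width: -0.002
```

Emit:
{"api": "drive_tool", "payload": {"hand": 0, "series": [{"x": 0.04, "y": 0, "z": 0, "ax": 0, "ay": 0, "az": 0}, {"x": 0.08, "y": 0, "z": 0, "ax": 0, "ay": 0, "az": 0}, {"x": 0.08, "y": 0, "z": 0, "ax": 0, "ay": 0, "az": 0}]}}

```text
time: 4.82
tool_pos: [0.6025, 0.0997, 0.108]
tool_rot: [-0.034, -0.706, -0.034, 0.706]
contact_force: [-6.2, -0.7, 10.0]
gripper_width: 0.002
```

Emit:
{"api": "drive_tool", "payload": {"hand": 0, "series": [{"x": 0.03, "y": 0, "z": 0, "ax": 0, "ay": 0, "az": 0}, {"x": 0.04, "y": 0, "z": 0, "ax": 0, "ay": 0, "az": 0}, {"x": 0.04, "y": 0, "z": 0, "ax": 0, "ay": 0, "az": 0}]}}

```text
time: 5.07
tool_pos: [0.6026, 0.0998, 0.1079]
tool_rot: [-0.034, -0.706, -0.034, 0.706]
contact_force: [-8.0, -2.0, 13.2]
gripper_width: -0.001
```

The force jumped from 4 to 13 N with travel stopping at 0.108, so the button is fully down. Releasing upward.

Emit:
{"api": "drive_tool", "payload": {"hand": 0, "series": [{"x": -0.1, "y": 0, "z": 0, "ax": 0, "ay": 0, "az": 0}, {"x": -0.25, "y": 0, "z": 0, "ax": 0, "ay": 0, "az": 0}, {"x": -0.5, "y": 0, "z": 0, "ax": 0, "ay": 0, "az": 0}, {"x": -0.9, "y": 0, "z": 0, "ax": 0, "ay": 0, "az": 0}, {"x": -1.5, "y": 0, "z": 0, "ax": 0, "ay": 0, "az": 0}]}}

```text
time: 5.48
tool_pos: [0.6015, 0.0997, 0.1419]
tool_rot: [-0.034, -0.705, -0.034, 0.707]
contact_force: [0.6, -0.6, -0.0]
gripper_width: 0.001
```

Emit:
{"api": "drive_tool", "payload": {"hand": 0, "series": [{"x": -0.4, "y": 0, "z": 0, "ax": 0, "ay": 0, "az": 0}, {"x": -0.4, "y": 0, "z": 0, "ax": 0, "ay": 0, "az": 0}, {"x": -0.4, "y": 0, "z": 0, "ax": 0, "ay": 0, "az": 0}]}}

```text
time: 5.73
tool_pos: [0.6031, 0.0997, 0.1541]
tool_rot: [0.034, 0.707, 0.034, -0.706]
contact_force: [1.0, -0.7, -0.4]
gripper_width: 0.001
```

```bash
python3 rel.py .507 .0903 .16; python3 - <<'E'
from h import *
from plant import cams
f=cams.grab_frame("wrist");cv2.imwrite("pics/wrist2.png",f["img"]);K=f["camera_matrix"];T=f["cam_to_world"]
def w(u,v,z):
    p=np.array([(u-K[0,2])/K[0,0],(v-K[1,2])/K[1,1]]);r=np.hypot(*p)
    d=T[:3,:3]@np.array([*(p/r*np.sin(r)),np.cos(r)]);o=T[:3,3];return o+d*(z-o[2])/d[2]
for b in blobs(f["img"],(290,230,360,300),180,200,3000): print(b,w(*b[0],.113))
E
```

```text
5.7333 [0.6031 0.0997 0.1541] units [-0.25  0.01  3.86] rot [-0.   -0.03 -0.  ] F [ 0.99 -0.74 -0.38] w 0.001 j [0.04 0.08 1.72 0.   1.34 1.52]
([324.62, 271.23], [17, 25, 39, 35, 942]) [0.60500347 0.10004017 0.113     ]
```

View pics/wrist2.png

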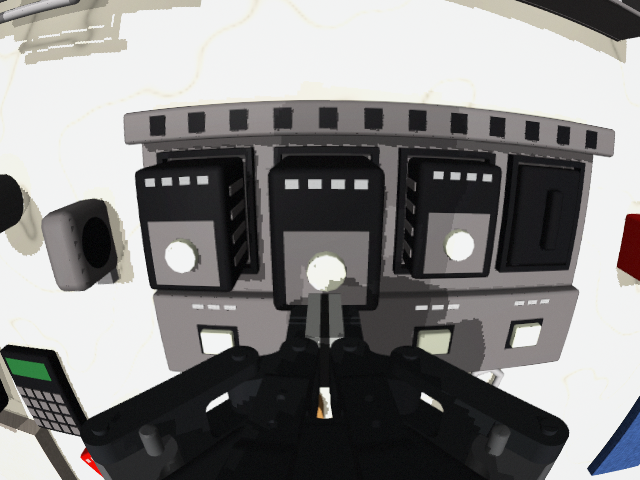

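The button is back up and the pack is undisturbed: it reads (0.605, 0.100), within noise of before. Moving over key 2.

Emit:
{"api": "drive_tool", "payload": {"hand": 0, "series": [{"x": -0.25, "y": 0, "z": 1, "ax": 0, "ay": 0, "az": 0}, {"x": -0.25, "y": 0, "z": 2, "ax": 0, "ay": 0, "az": 0}, {"x": -0.25, "y": 0, "z": 3, "ax": 0, "ay": 0, "az": 0}, {"x": -0.25, "y": 0, "z": 3.6, "ax": 0, "ay": 0, "az": 0}, {"x": -0.25, "y": 0, "z": 3.86, "ax": 0, "ay": 0, "az": 0}]}}

```text
time: 6.2
tool_pos: [0.504, 0.0904, 0.1577]
tool_rot: [-0.034, -0.705, -0.034, 0.707]
contact_force: [-0.0, -0.0, 1.0]
gripper_width: -0.002
```

Emit:
{"api": "drive_tool", "payload": {"hand": 0, "series": [{"x": 0.5, "y": 0, "z": 0, "ax": 0, "ay": 0, "az": 0}, {"x": 1.3, "y": 0, "z": 0, "ax": 0, "ay": 0, "az": 0}, {"x": 1.8, "y": 0, "z": 0, "ax": 0, "ay": 0, "az": 0}, {"x": 2, "y": 0, "z": 0, "ax": 0, "ay": 0, "az": 0}, {"x": 2, "y": 0, "z": 0, "ax": 0, "ay": 0, "az": 0}]}}

```text
time: 6.62
tool_pos: [0.5052, 0.0904, 0.1066]
tool_rot: [-0.034, -0.705, -0.034, 0.708]
contact_force: [-0.6, 0.9, 0.1]
gripper_width: 0.002
```

Emit:
{"api": "drive_tool", "payload": {"hand": 0, "series": [{"x": 0, "y": 0, "z": 0, "ax": 0, "ay": 0, "az": 0}, {"x": 0, "y": 0, "z": 0, "ax": 0, "ay": 0, "az": 0}]}}

```text
time: 6.78
tool_pos: [0.5073, 0.0905, 0.11]
tool_rot: [0.034, 0.707, 0.034, -0.706]
contact_force: [-0.6, -0.3, 1.0]
gripper_width: 0.004
```

```bash
python3 rel.py .507 .0903 .05; python3 - <<'E'
from plant import cams
import cv2
f=cams.grab_frame("wrist");cv2.imwrite("pics/wrist3.png",f["img"])
f=cams.grab_frame("side");cv2.imwrite("pics/side3.png",cv2.resize(f["img"][190:350,205:365],(600,600),interpolation=2))
E
```

```text
6.7833 [0.5073 0.0905 0.11  ] units [2.4  0.01 0.01] rot [-0.   -0.01 -0.  ] F [-0.62 -0.27  1.  ] w 0.004 j [ 0.03 -0.1   1.98  0.    1.27  1.51]
```

View pics/side3.png

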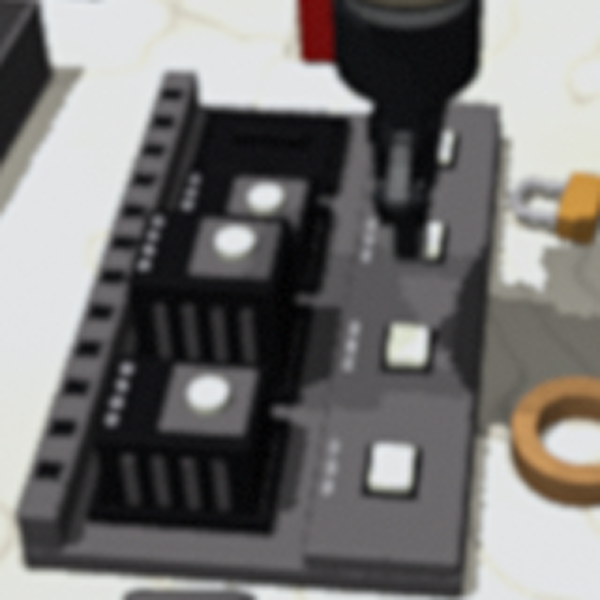

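View pics/wrist3.png

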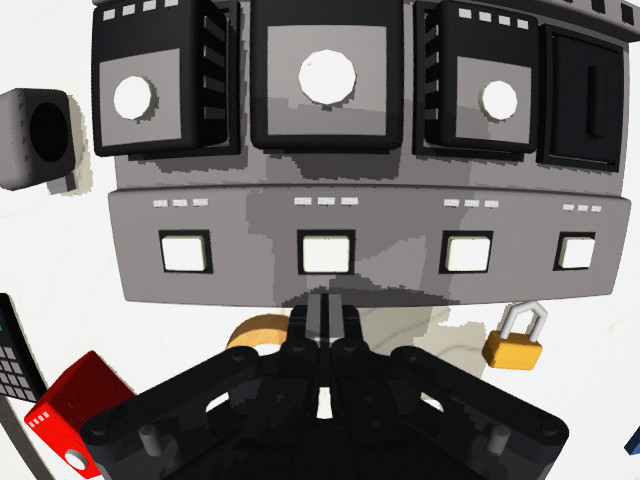

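The wrist picture shows key 2 at (326,254), in line with the fingertips. The packs and the other keys look unchanged. Descending to 0.05.

Emit:
{"api": "drive_tool", "payload": {"hand": 0, "series": [{"x": 0.6, "y": 0, "z": 0, "ax": 0, "ay": 0, "az": 0}, {"x": 1.2, "y": 0, "z": 0, "ax": 0, "ay": 0, "az": 0}, {"x": 1.7, "y": 0, "z": 0, "ax": 0, "ay": 0, "az": 0}, {"x": 2, "y": 0, "z": 0, "ax": 0, "ay": 0, "az": 0}, {"x": 2.2, "y": 0, "z": 0, "ax": 0, "ay": 0, "az": 0}]}}

```text
time: 7.3
tool_pos: [0.5059, 0.0905, 0.0533]
tool_rot: [-0.034, -0.706, -0.034, 0.707]
contact_force: [-0.0, 0.7, -0.4]
gripper_width: -0.005
```

Emit:
{"api": "drive_tool", "payload": {"hand": 0, "series": [{"x": 0, "y": 0, "z": 0, "ax": 0, "ay": 0, "az": 0}, {"x": 0, "y": 0, "z": 0, "ax": 0, "ay": 0, "az": 0}, {"x": 0, "y": 0, "z": 0, "ax": 0, "ay": 0, "az": 0}]}}

```text
time: 7.55
tool_pos: [0.5071, 0.0905, 0.0551]
tool_rot: [0.034, 0.707, 0.034, -0.706]
contact_force: [0.1, -0.6, 0.2]
gripper_width: -0.002
```

```bash
python3 rel.py .507 .0903 .041; python3 - <<'E'
from plant import cams
import cv2
f=cams.grab_frame("wrist");cv2.imwrite("pics/wrist4.png",f["img"])
E
```

```text
7.55 [0.5071 0.0905 0.0551] units [0.56 0.01 0.  ] rot [-0.   -0.02 -0.  ] F [ 0.08 -0.62  0.2 ] w -0.002 j [ 0.03 -0.03  2.01 -0.    1.16  1.51]
```

View pics/wrist4.png

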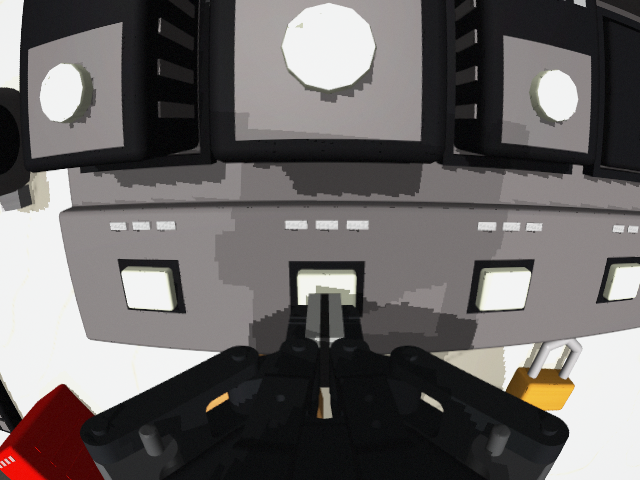

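The fingertips are over key 2 at (326,285), well clear of its neighbours. Pressing slowly.

Emit:
{"api": "drive_tool", "payload": {"hand": 0, "series": [{"x": 0.15, "y": 0, "z": 0, "ax": 0, "ay": 0, "az": 0}, {"x": 0.3, "y": 0, "z": 0, "ax": 0, "ay": 0, "az": 0}, {"x": 0.4, "y": 0, "z": 0, "ax": 0, "ay": 0, "az": 0}, {"x": 0.5, "y": 0, "z": 0, "ax": 0, "ay": 0, "az": 0}, {"x": 0.56, "y": 0, "z": 0, "ax": 0, "ay": 0, "az": 0}]}}

```text
time: 8.02
tool_pos: [0.5062, 0.0905, 0.0399]
tool_rot: [-0.034, -0.706, -0.034, 0.707]
contact_force: [-1.3, -0.1, 2.4]
gripper_width: 0.002
```

Emit:
{"api": "drive_tool", "payload": {"hand": 0, "series": [{"x": 0.04, "y": 0, "z": 0, "ax": 0, "ay": 0, "az": 0}, {"x": 0.08, "y": 0, "z": 0, "ax": 0, "ay": 0, "az": 0}, {"x": 0.12, "y": 0, "z": 0, "ax": 0, "ay": 0, "az": 0}, {"x": 0.12, "y": 0, "z": 0, "ax": 0, "ay": 0, "az": 0}]}}

```text
time: 8.35
tool_pos: [0.5062, 0.0905, 0.0374]
tool_rot: [-0.034, -0.706, -0.034, 0.707]
contact_force: [-2.8, -0.2, 4.0]
gripper_width: 0.0
```

Emit:
{"api": "drive_tool", "payload": {"hand": 0, "series": [{"x": 0.03, "y": 0, "z": 0, "ax": 0, "ay": 0, "az": 0}, {"x": 0.06, "y": 0, "z": 0, "ax": 0, "ay": 0, "az": 0}, {"x": 0.06, "y": 0, "z": 0, "ax": 0, "ay": 0, "az": 0}]}}

```text
time: 8.6
tool_pos: [0.5063, 0.0905, 0.036]
tool_rot: [-0.034, -0.706, -0.034, 0.706]
contact_force: [-4.1, 0.2, 4.4]
gripper_width: 0.001
```

Emit:
{"api": "drive_tool", "payload": {"hand": 0, "series": [{"x": 0.04, "y": 0, "z": 0, "ax": 0, "ay": 0, "az": 0}, {"x": 0.08, "y": 0, "z": 0, "ax": 0, "ay": 0, "az": 0}, {"x": 0.08, "y": 0, "z": 0, "ax": 0, "ay": 0, "az": 0}]}}

```text
time: 8.85
tool_pos: [0.5064, 0.0905, 0.0358]
tool_rot: [-0.034, -0.706, -0.034, 0.707]
contact_force: [-9.7, -0.7, 17.7]
gripper_width: 0.004
```

Key fully down: it stopped at 0.036 and the force rose to 17.7 N. Releasing and withdrawing upward, then back.

Emit:
{"api": "drive_tool", "payload": {"hand": 0, "series": [{"x": -0.1, "y": 0, "z": 0, "ax": 0, "ay": 0, "az": 0}, {"x": -0.25, "y": 0, "z": 0, "ax": 0, "ay": 0, "az": 0}, {"x": -0.6, "y": 0, "z": 0, "ax": 0, "ay": 0, "az": 0}, {"x": -1.2, "y": 0, "z": 0, "ax": 0, "ay": 0, "az": 0}, {"x": -2, "y": 0, "z": 0, "ax": 0, "ay": 0, "az": 0}]}}

```text
time: 9.27
tool_pos: [0.5053, 0.0904, 0.0828]
tool_rot: [-0.034, -0.705, -0.034, 0.707]
contact_force: [0.1, -0.7, 0.3]
gripper_width: -0.0
```

Emit:
{"api": "drive_tool", "payload": {"hand": 0, "series": [{"x": -1, "y": 0, "z": 0, "ax": 0, "ay": 0, "az": 0}, {"x": -2, "y": 0, "z": 0, "ax": 0, "ay": 0, "az": 0}, {"x": -3, "y": 0, "z": 0, "ax": 0, "ay": 0, "az": 0}, {"x": -4, "y": 0, "z": 0, "ax": 0, "ay": 0, "az": 0}, {"x": -5, "y": 0, "z": 0, "ax": 0, "ay": 0, "az": 0}]}}

```text
time: 9.68
tool_pos: [0.5065, 0.0905, 0.2102]
tool_rot: [0.034, 0.707, 0.034, -0.706]
contact_force: [-0.4, -0.6, -0.3]
gripper_width: -0.001
```

Emit:
{"api": "drive_tool", "payload": {"hand": 0, "series": [{"x": -0.5, "y": 1, "z": 0, "ax": 0, "ay": 0, "az": 0}, {"x": -1, "y": 2, "z": 0, "ax": 0, "ay": 0, "az": 0}, {"x": -1, "y": 3.2, "z": 0, "ax": 0, "ay": 0, "az": 0}, {"x": -1, "y": 4.5, "z": 0, "ax": 0, "ay": 0, "az": 0}, {"x": -1, "y": 5.8, "z": 0, "ax": 0, "ay": 0, "az": 0}]}}

```text
time: 10.1
tool_pos: [0.5207, -0.0551, 0.2346]
tool_rot: [0.034, 0.707, 0.034, -0.705]
contact_force: [1.0, -0.1, 0.1]
gripper_width: 0.001
```

Emit:
{"api": "drive_tool", "payload": {"hand": 0, "series": [{"x": 0, "y": 1.2, "z": 0, "ax": 0, "ay": 0, "az": 0}, {"x": 0, "y": 2.4, "z": 0, "ax": 0, "ay": 0, "az": 0}, {"x": 0, "y": 3.6, "z": 0, "ax": 0, "ay": 0, "az": 0}, {"x": 0, "y": 4.8, "z": 0, "ax": 0, "ay": 0, "az": 0}, {"x": 0, "y": 6, "z": 0, "ax": 0, "ay": 0, "az": 0}]}}

```text
time: 10.52
tool_pos: [0.5347, -0.2048, 0.234]
tool_rot: [0.034, 0.707, 0.034, -0.706]
contact_force: [0.6, -0.7, 1.1]
gripper_width: 0.001
```

Emit:
{"api": "drive_tool", "payload": {"hand": 0, "series": [{"x": 0, "y": 0.5, "z": 0, "ax": 0, "ay": 0, "az": 0}, {"x": 0, "y": 0.5, "z": 0, "ax": 0, "ay": 0, "az": 0}, {"x": 0, "y": 0.5, "z": 0, "ax": 0, "ay": 0, "az": 0}, {"x": 0, "y": 0.5, "z": 0, "ax": 0, "ay": 0, "az": 0}]}}

```text
time: 10.85
tool_pos: [0.5358, -0.2145, 0.2337]
tool_rot: [0.034, 0.706, 0.034, -0.706]
contact_force: [0.4, -0.6, 0.2]
gripper_width: 0.002
```

```bash
python3 rel.py .507 .0903 .05; python3 - <<'E'
from h import *
from plant import cams
t=cams.grab_frame("top");s=cams.grab_frame("side");cv2.imwrite("pics/top5.png",t["img"]);cv2.imwrite("pics/side5.png",s["img"])
a=t["img"];b=s["img"]
for r in blobs(a,(205,145,380,250)):print("top",r)
for r in blobs(b,(212,205,340,340),amin=60):print("side",r)
E
```

```text
10.85 [ 0.5358 -0.2145  0.2337] units [  7.36 -12.24  -0.03] rot [ 0.01 -0.    0.01] F [ 0.4  -0.65  0.16] w 0.002 j [-0.51 -0.06  1.72  0.    1.48  0.96]
top ([267.84, 187.91], [58, 39, 10, 9, 68])
top ([308.69, 187.48], [99, 39, 10, 8, 61])
top ([229.29, 193.66], [20, 45, 9, 9, 65])
top ([351.28, 225.27], [141, 76, 12, 9, 97])
top ([313.13, 229.1], [103, 80, 12, 9, 97])
top ([274.97, 232.91], [65, 84, 12, 9, 95])
top ([236.85, 236.61], [26, 87, 12, 10, 96])
top ([359.69, 247.69], [139, 100, 28, 5, 84])
side ([320.34, 227.93], [104, 19, 10, 9, 83])
side ([275.28, 242.04], [58, 33, 11, 9, 69])
side ([317.1, 252.96], [100, 43, 11, 11, 99])
side ([266.89, 253.81], [50, 45, 11, 9, 84])
side ([313.22, 281.19], [96, 71, 11, 12, 115])
side ([259.78, 294.31], [42, 85, 12, 10, 97])
side ([308.98, 313.81], [91, 103, 13, 13, 141])
```

View pics/side5.png

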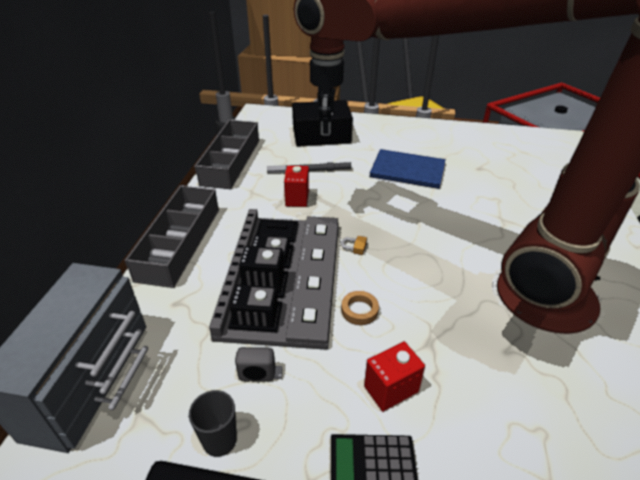

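View pics/top5.png

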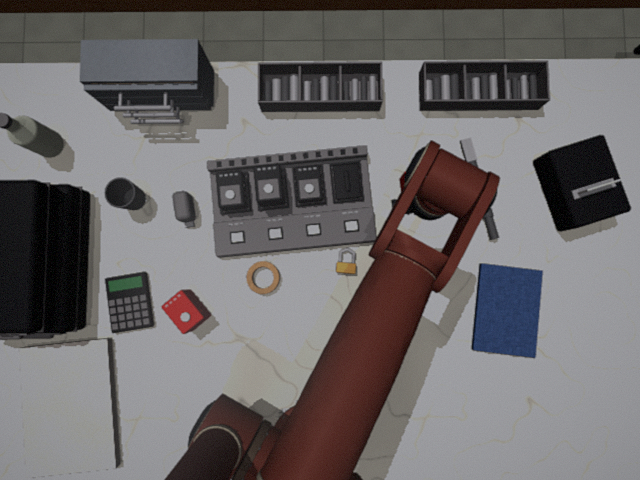

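Everything on the station sits where it was, to within about 0.3 px, and all keys and buttons are up. I move a little further clear, then hand in.

Emit:
{"api": "drive_tool", "payload": {"series": [{"x": 0, "y": 1, "z": 1, "ax": 0, "ay": 0, "az": 0}, {"x": 0, "y": 2, "z": 2, "ax": 0, "ay": 0, "az": 0}, {"x": 0, "y": 3, "z": 3, "ax": 0, "ay": 0, "az": 0}, {"x": 0, "y": 3.5, "z": 3.5, "ax": 0, "ay": 0, "az": 0}, {"x": 0, "y": 3.5, "z": 3.5, "ax": 0, "ay": 0, "az": 0}]}}

```text
time: 11.37
tool_pos: [0.4555, -0.3123, 0.234]
tool_rot: [-0.033, -0.706, -0.033, 0.706]
contact_force: [-0.0, 0.3, -0.3]
gripper_width: 0.002
```

Emit:
{"api": "drive_tool", "payload": {"series": [{"x": 0, "y": 0, "z": 0, "ax": 0, "ay": 0, "az": 0}, {"x": 0, "y": 0, "z": 0, "ax": 0, "ay": 0, "az": 0}, {"x": 0, "y": 0, "z": 0, "ax": 0, "ay": 0, "az": 0}]}}

```text
time: 11.62
tool_pos: [0.4578, -0.3099, 0.2339]
tool_rot: [0.034, 0.706, 0.035, -0.706]
contact_force: [-0.7, 0.3, -0.5]
gripper_width: -0.0
```

```bash
python3 -c "
from plant import workorder,sensors
s=sensors.state();print(s['time'],s['tool_pos'],s['contact_force']);print(workorder.job_done())"
```

```text
11.6167 [ 0.45782501 -0.30988345  0.23386955] [-0.70069891  0.34138912 -0.54579908]
the job is handed in; nothing more can be done
None
```

I pressed the tall pack's check button and then the key in front of its bay, each fully down and released in that order, and handed the job in at 11.6 s. The tallest pack is in bay 2. Its button triangulated to 111 mm above the counter, against 87 mm in bay 1 and 65 mm in bay 3.

- **Check button:** it stopped at z = 0.108 m, which is its full 5 mm of travel. The vertical force read 13 N there, and the fingertip then rose clear.
- **Key 2:** it stopped at z = 0.036 m, also full travel, with the vertical force at about 18 N, then was released.
- **Sideways force:** up to about 10 N also showed while each was held down.
- **Final checks:** in the last pictures all buttons and keys are up and within about 0.3 px of where they started, and nothing else looks moved. The hand ended clear of the station with no contact force beyond noise.
- **Disagreement:** the wrist camera placed the other three keys 3–5 mm further out in x than the top and side cameras. I used the top and side values, and the key press confirmed them.
- **Not checked:** I had no reading of the button and key joints or of the charge itself, so "fully down" rests on the stop height and the force rise.

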